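Wind the torque head and poise the cap over the vial

ROBOT

A 6-joint arm with a two-finger parallel gripper is mounted at the origin on the work surface. World frame = base frame: x ahead of the robot, y to its left, z up, the work surface at z = 0. Lengths are in m, angles in rad, forces in N, time in s.
With the tool pointing down it reaches from about 0.275 to 0.975 m from the base axis. Payload 8.4 kg.
Tool frame: the origin (TCP) lies midway between the tips of the shut fingers; the grasp point (between the pads) lies 19 mm behind it (env.grip_depth is the distance from the TCP to the grasp point, in m); z points along the fingers, y is the line along which they close (so a half turn about z gives the same grasp; the last joint's range is limited). The gripper opens to 92 mm and grips with 3 to 60 N. Pads are 20 mm wide; open, the fingers measure 128 mm over their backs; the gripper's body (75 mm by 189 mm) begins 69 mm behind the grasp point.
Start: joints at [-1.181, 0.353, 1.633, -0, 1.155, -0.002], TCP at [0.239, -0.578, 0.215] pointing down, gripper open.
Joint ranges: [-2.63, 2.63], [-0.92, 2.1], [0.06, 2.66], [-1.3, 4.44], [0, 2.69], [-3.02, 3.02]. Speed limits (rad/s): [2.22, 2.22, 2.79, 3.14, 3.14, 3.14].

INTERFACE

Orientations are given as a rotation vector (axis times angle).
In Python, from station import env gives the robot as it stands.
- The arm moves only by the tool drive_tool, never from a script. Its argument "rows" is a list of rows, each an object of numbers: "dx", "dy", "dz": the shift along the tool's x, y, z scaled (see below); "ax", "ay", "az": the turn, a rotation vector about the tool's x, y, z scaled (see below). A call has 1 to 12 rows; each row is the pose to reach, as a shift and turn from the pose commanded when the call began, along the tool's axes at that moment, turning the shorter way round; what a row does not reach only later rows make up. The controller multiplies each number of a shift by 0.3 m and each number of a turn by 2 pi rad. A row lasts 1/10 s, in which the tool goes at most 50 mm and 8.59 degrees, less where a joint would pass 70% of its speed; a pose out of reach is approached as far as the arm can. A call with a number of a shift or a turn outside -1 to 1 is refused whole. A call with a gripper value outside its range is refused whole. "hand" is the gripper's target within -1 to 1 (fully open at 1, half-way at 0, shut at -1), set as the call begins (left out, the last holds). The fingers move at their own pace and stop on an object; the grip force is fixed at half the most. Time passes only in rows, so rows that repeat a pose let the fingers close. It gives the time, the measured TCP pose, the force, the opening and the grip force at its end, in the units of the state.
- env.sense(): the state, without advancing time (a new reading comes with each control period).
- env.camera(name): name is "scene" or "top" or "wrist"; returns a dict with "frame" (480x640x3 uint8, blue, green, red), "intrinsics" (3x3 intrinsics, pixels), "R" (3x3) and "t" (3): a world point X has camera coordinates R X + t. Camera axes: x right, y down, z forward; pixel columns grow to the right and rows downward; lengths in m; the calibration is good to about 2 mm. A picture is of the moment at which its call begins. There is no depth.
- env.close_job(): hands the job in; it is judged then, once.
Trained networks look in the newest picture that a camera, given by its name, has taken for a name from the list of things; names that differ only in an ending like _2 or _b are one class to them, and where a whole thing is asked for, a point or a joint stands for the part that bears it (a point fixed in the world has none). Each returns a list of dicts, best first, with "conf" (0 to 1); they miss things now and then, are a little off and sometimes report something else, mostly with a low value. They report only what shows in the picture. A call takes as long as a camera call. They do not tell look-alikes from the thing itself.
- env.look_for(camera, query): "centre" ([column, row] in pixels, amid what is visible of it).
The state is a dict: "clock": time; "qpos": joint angles; "dq": joint speeds; "joint_efforts": joint torques, N m; "eef_pos": TCP position; "tool_rot": TCP orientation; "force": force on the tool from outside, world axes, zero at the start; "wrist_torque": the same for the moment, N m; "width": finger opening in m; "grasp_force": force on a finger pad.
Only numpy, scipy, OpenCV 4.12 (cv2) and the standard library are available. Lean on these libraries where they do the work, as an engineer would, in place of code of your own. Each camera call takes 0.05 s, during which the arm holds its last target. There are 200 camera calls.

TASK

Get the cap tester ready for its zero reading: first wind the brass key on the black torque head clockwise (seen from above) as far as it goes, taking several part turns. Then pick up the pink cap whose lid is shut, carry it over the glass cabinet wall and hold it about a centimetre above the mouth of the brown vial, upright and centred on it, without the cap ever touching the vial. Finish while still holding the cap there, still; do not bump the glass or the vial, and leave the open pink cap and the chrome thread gauge where they lie.

Things in the scene. Friction and masses are not known exactly. Their poses are not given: they have to be found in the camera images.
- key (a joint): Angle of the brass winding key, rad. Vertical axis; grows as the key turns clockwise seen from above; 0 is unwound, a hard stop at 2.9 is fully wound. A light spring works against it (up to about 0.1 N m with the friction), but the key stays where it is left. It starts somewhere between 0 and 0.6.
- key_grip (a point): Centre of the brass key's bow, on the vertical turning axis, the height to grip. The bow is an upright flat butterfly plate 56 mm long along this point's x axis, 10 mm thick along its y axis, 30 mm high (15 mm above and below this point); the point turns with the key. The flat top of the black torque head (a knurled cylinder 96 mm across, 60 mm high, standing on the slab) is 35 mm below this point (a thin steel collar round the key's stem 32 mm below).
- cap_center (a point): Centre, half-way up, of the pink flip-top cap with its lid SHUT: an upright cylinder 34 mm across and 36 mm high, skirt down, standing on the table top; its underside is 18 mm below this point. 10 to 21 g. z axis up along the cap. A small thumb tab on its -x side is of no account.
- cap_open: Bystander: the pink flip-top cap whose lid stands OPEN upright on its +x side; 34 mm across, 57 mm high over the lid. Origin at the centre of its underside on the table. Leave it alone.
- vial_mouth (a point): Centre of the top face of the brown glass vial's neck, z up. The neck is 25 mm across (27.6 mm over the thread) and 14 mm high, the body 56 mm across; the vial is 66 mm tall and stands loosely in a low chuck inside the glass cabinet, at its middle.
- vial: The squat brown glass vial, about 0.11 kg; origin at the centre of its underside, 66 mm below the mouth.
- cabinet: Tempered glass cabinet, open at the top: four upright glass walls with aluminium edging, 240 x 240 mm between wall centres (about 230 mm clear inside, 256 mm outside), 125 mm high. Origin at the centre of its foot, on the slab's top; x and y axes square to the walls; its closed sliding door is in the -x wall and is not needed. The rim is 41 mm above the vial's mouth.
- slab: Speckled granite slab 280 (x) x 460 (y) x 40 mm (z), fixed on the table, carrying the cabinet, chuck, torque head and gauge; origin at the centre of its underside.
- gauge_center (a point): Bystander: centre of the chrome double-ended thread gauge lying on the slab behind the torque head, 110 mm long along its x axis, 20 mm thick. Leave it alone.
- cap_shut: The same shut pink cap as cap_center; origin at the centre of its underside, z up.
Mind the look-alikes: they are no part of the job. What is shaped like the cap_shut but orange or turquoise is not meant. Several things have the shape of the vial; the one meant has the colours described above.

How it is judged:
On the way, in this order (a step that is already met when the one before it is completed fails the run):
1. the key is wound (to within 0.3 rad of its stop) while the cap still stands on the table (value of joint key above 2.6 rad and height (world z) of cap_center below 0.03 m), for 0.2 s.
2. the shut cap is lifted above the rim of the glass (z of cap_center in the frame of cabinet above 0.135 m), for 0.1 s.
At the end, for the whole second after the job is handed in: Key above 2.5 rad; shut cap gripped by the fingers and touching no vial, cabinet or slab, within 5 mm of the mouth's centre sideways, underside 3 to 18 mm above the mouth, tilt below 0.14 rad, slower than 20 mm/s (value of joint key above 2.5 rad and horizontal distance between cap_center and vial_mouth below 0.005 m and z of cap_center in the frame of vial_mouth between 0.021 and 0.036 m and angle between cap_center's own z axis and vertical below 0.14 rad and contact force between the fingers and cap_shut above 0.3 N and linear speed of cap_shut below 0.02 m/s and contact force between cap_shut and vial below 0.05 N and contact force between cap_shut and cabinet below 0.05 N and contact force between cap_shut and slab below 0.05 N); the arm keeps its last pose, push and grip.
It fails at once if the shut cap touches the vial (contact force between cap_shut and vial above 0.2 N).
It fails at once if the vial is shifted by more than 6 mm or tipped (distance of vial from where it was at the start of the episode above 0.006 m or angle between vial's own z axis and vertical above 0.15 rad).
It fails at once if the glass cabinet is bumped with more than 6 N (contact force between cabinet and anything else above 6 N).
It fails at once if the open cap is moved more than 15 mm (distance of cap_open from where it was at the start of the episode above 0.015 m).
It fails at once if the thread gauge is moved more than 15 mm (distance of gauge_center from where it was at the start of the episode above 0.015 m).
It also fails if it takes over 64 s, if anything falls off the work surface, if the arm or the gripper's body presses on something with over 40 N, if the wrist force passes 120 N, or if a joint passes its speed limit or range.

## Working session

There is one attempt and no reset: what is moved stays moved. The work goes in short steps, Python scripts to look and compute and a tool call to move; the robot and the scene stay as the last step left them, time stands still between calls to the robot, and variables do not carry over. Pictures are saved under pics/ and viewed, at most 13 in all, crops included, and the job is handed in when it is done.

Besides the shell and the picture viewer there is one more tool, called after ">>>" by a JSON object that holds its "method" and its "body". drive_tool: Moves the arm, as the interface text tells. Its arguments: {"type":"object","properties":{"rows":{"type":"array"},"hand":{"type":"number"}},"required":["rows"]}

```bash
mkdir -p pics; ls
python3 - <<'E'
from station import env
import cv2
for c in ("scene","top"):
    r=env.camera(c); cv2.imwrite(f"pics/{c}0.png",r["frame"])
    print(c,r["intrinsics"].tolist(),r["R"].round(4).tolist(),r["t"].round(4).tolist())
    for q in ("key_grip","cap_center","cap_open","vial","vial_mouth","cabinet","slab","gauge_center"):
        print(q,[( [round(v) for v in d["centre"]],round(d["conf"],2)) for d in env.look_for(c,q)])
s=env.sense();print(s["clock"],s["eef_pos"],s["tool_rot"],s["width"])
E
```

```text
pics
scene [[464.9403117659858, 0.0, 320.7468507057366], [0.0, 464.9403117659858, 236.31541047752702], [0.0, 0.0, 1.0]] [[-0.2082, 0.978, 0.0106], [0.7212, 0.1609, -0.6738], [-0.6607, -0.1327, -0.7388]] [0.1213, -0.3682, 1.4783]
key_grip [([299, 198], 0.5)]
cap_center [([201, 235], 0.6), ([237, 227], 0.49), ([209, 214], 0.47)]
cap_open [([219, 187], 0.51), ([402, 272], 0.42), ([203, 237], 0.39), ([301, 201], 0.37)]
vial [([400, 256], 0.87), ([490, 276], 0.67)]
vial_mouth [([489, 273], 0.75), ([404, 256], 0.71)]
cabinet [([400, 273], 0.7)]
slab [([329, 266], 0.66), ([288, 281], 0.34)]
gauge_center [([288, 279], 0.85)]
top [[551.4589345868809, 0.0, 318.70307607328516], [0.0, 551.4589345868809, 242.43055259994358], [0.0, 0.0, 1.0]] [[0.0294, -0.9995, -0.0149], [-0.9982, -0.0286, -0.0534], [0.0529, 0.0165, -0.9985]] [-0.0035, 0.5785, 1.1113]
key_grip [([358, 268], 0.62), ([235, 227], 0.35)]
cap_center [([471, 276], 0.83), ([467, 240], 0.76), ([358, 270], 0.63), ([429, 263], 0.48)]
cap_open [([480, 324], 0.92)]
vial [([141, 243], 0.7), ([232, 228], 0.66), ([471, 245], 0.49)]
vial_mouth [([138, 240], 0.81), ([232, 227], 0.67)]
cabinet [([181, 203], 0.71)]
slab [([288, 230], 0.74)]
gauge_center [([351, 184], 0.82)]
0.9 [ 0.23866661 -0.57764031  0.21459831] [ 3.08146922e+00  6.11587212e-01 -1.27372305e-05] 0.09197078192004408
```

View pics/top0.png

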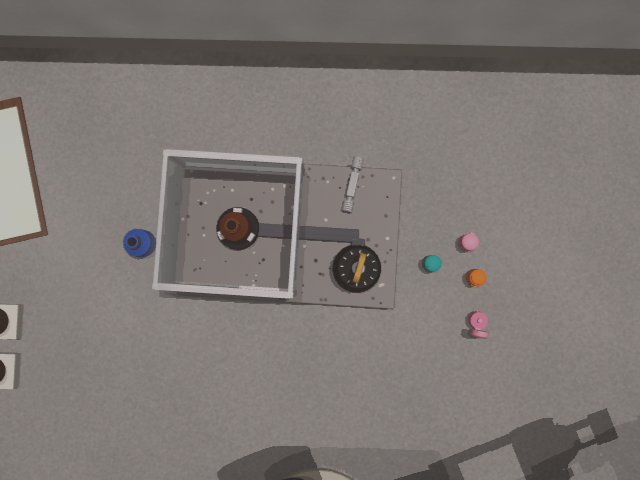

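View pics/scene0.png

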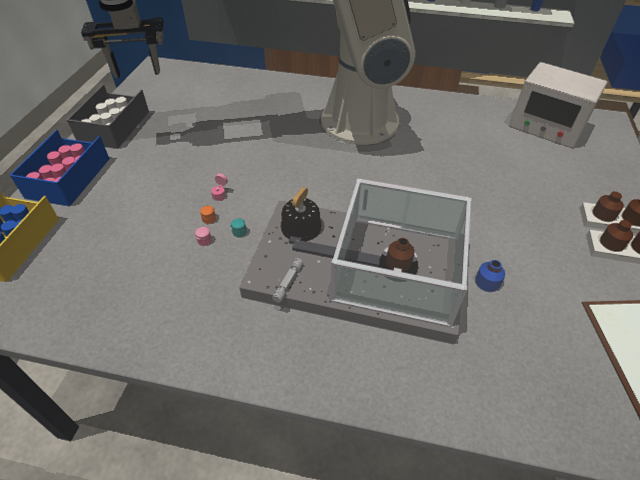

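Top view: shut pink cap at (470,242), open one at (480,325), brass key at (360,268), brown vial mouth near (232,226), gauge at (352,185). The scene view agrees: shut cap (203,236), open cap (219,185), key (300,195), vial (402,250).

```bash
cat > h.py <<'E'
import numpy as np, cv2
from station import env
from scipy.spatial.transform import Rotation as Ro
def ray(r,p):
    K,R,t=map(np.array,(r["intrinsics"],r["R"],r["t"]))
    d=R.T@np.linalg.solve(K,[p[0],p[1],1.]); return -R.T@t,d/np.linalg.norm(d)
def onz(r,p,z):
    o,d=ray(r,p); return o+d*(z-o[2])/d[2]
def tri(a,b):
    (o1,d1),(o2,d2)=a,b
    s=np.linalg.lstsq(np.c_[d1,-d2],o2-o1,rcond=None)[0]
    p,q=o1+s[0]*d1,o2+s[1]*d2; return (p+q)/2,np.linalg.norm(p-q)
def brass(f,c,w):
    x,y=int(c[0]),int(c[1]); sub=cv2.cvtColor(f[y-w:y+w,x-w:x+w],cv2.COLOR_BGR2HSV)
    m=cv2.inRange(sub,(12,110,70),(30,255,255)); n,l,s,ce=cv2.connectedComponentsWithStats(m)
    k=1+np.argmax(s[1:,4]); v,u=np.nonzero(l==k); return np.c_[u+x-w,v+y-w].astype(np.float32)
def tocmd(target,rot=None):
    "target TCP pos / Rotation -> tool-axis shift & turn in units, from the measured pose"
    s=env.sense(); R=Ro.from_rotvec(s["tool_rot"])
    d=R.inv().apply(np.array(target)-s["eef_pos"])/0.3
    a=(R.inv()*rot).as_rotvec()/(2*np.pi) if rot is not None else np.zeros(3)
    return d.round(4),a.round(4)
def down(yaw):
    "tool z down, tool x axis at world angle yaw"
    c,s=np.cos(yaw),np.sin(yaw); return Ro.from_matrix(np.array([[c,s,0],[s,-c,0],[0,0,-1]]))
E
python3 - <<'E'
from h import *
T=env.camera("top");S=env.camera("scene")
print(Ro.from_rotvec(env.sense()["tool_rot"]).as_matrix().round(3).tolist())
P=dict(cap=((470,242),(203,236),.018),open=((480,325),(219,188),.018),vial=((232,226),(403,242),.124),gauge=((352,185),(288,280),.05))
for k,(a,b,z) in P.items(): print(k,onz(T,a,z).round(3),onz(S,b,z).round(3),[x for x in tri(ray(T,a),ray(S,b))][0].round(3))
pt=brass(T["frame"],(360,268),30);w=np.array([onz(T,p,.150)[:2] for p in pt],np.float32)
rc=cv2.minAreaRect(w);print("key",len(pt),rc,w.mean(0))
vx=cv2.fitLine(w,cv2.DIST_L2,0,.01,.01).ravel();print("dir",vx,np.degrees(np.arctan2(vx[1],vx[0])))
pb=brass(S["frame"],(300,195),25);print(len(pb),pb.mean(0),onz(S,pb.mean(0),.135))
for c in [(165,152),(301,158),(293,297),(156,289)]: print("rim",onz(T,c,.165).round(3))
for c in [(402,169),(395,307)]: print("slab",onz(T,c,.04).round(3))
# cap blobs by colour
h=cv2.cvtColor(T["frame"],cv2.COLOR_BGR2HSV);m=cv2.inRange(h,(160,60,60),(180,255,255))
n,l,s,ce=cv2.connectedComponentsWithStats(m)
print([(ce[i].round(1),s[i].tolist()) for i in range(1,n) if s[i,4]>60])
E
```

```text
[[0.924, 0.382, 0.0], [0.382, -0.924, -0.0], [-0.0, 0.0, -1.0]]
cap [ 0.588 -0.294  0.018] [ 0.59  -0.287  0.018] [ 0.587 -0.292  0.014]
open [ 0.421 -0.316  0.018] [ 0.419 -0.31   0.018] [ 0.42  -0.313  0.019]
vial [0.599 0.173 0.124] [0.603 0.178 0.124] [0.599 0.176 0.119]
gauge [ 0.693 -0.05   0.05 ] [ 0.697 -0.047  0.05 ] [ 0.693 -0.049  0.045]
key 181 ((0.5283158421516418, -0.0627450942993164), (0.011514676734805107, 0.0539119653403759), 75.07246398925781) [ 0.52837896 -0.06272627]
dir [ 0.96784025 -0.25156552  0.528379   -0.06272625] -14.570169
83 [297.9277  195.56627] [ 0.52503401 -0.06594486  0.135     ]
rim [0.725 0.291 0.165]
rim [0.721 0.047 0.165]
rim [0.473 0.053 0.165]
rim [0.48  0.296 0.165]
slab [ 0.729 -0.15   0.04 ]
slab [ 0.453 -0.142  0.04 ]
[(array([468.2, 241.7]), [458, 233, 21, 18, 282]), (array([477.9, 324. ]), [468, 311, 21, 28, 401])]
```

Run:
```python
from h import *
print(tocmd([.528,-.063,.235],down(np.radians(165.4))))
```

```text
(array([ 1.5465, -1.2173, -0.0681]), array([ 0.    ,  0.    , -0.3971]))
```

>>> {"method": "drive_tool", "body": {"rows": [{"dx": 0.77,"dy": -0.61,"dz": -0.07,"az": -0.2},{"dx": 0.77,"dy": -0.61,"dz": -0.07,"az": -0.2},{"dx": 0.77,"dy": -0.61,"dz": -0.07,"az": -0.2},{"dx": 0.77,"dy": -0.61,"dz": -0.07,"az": -0.2},{"dx": 0.77,"dy": -0.61,"dz": -0.07,"az": -0.2},{"dx": 0.77,"dy": -0.61,"dz": -0.07,"az": -0.2},{"dx": 0.77,"dy": -0.61,"dz": -0.07,"az": -0.2},{"dx": 0.77,"dy": -0.61,"dz": -0.07,"az": -0.2},{"dx": 0.77,"dy": -0.61,"dz": -0.07,"az": -0.2},{"dx": 0.77,"dy": -0.61,"dz": -0.07,"az": -0.2},{"dx": 0.77,"dy": -0.61,"dz": -0.07,"az": -0.2}], "hand": 1}}

```text
invalid input
```

Run:
```python
from h import *
print(env.sense()["qpos"],tocmd([.528,-.063,.235],down(np.radians(165.4))))
```

```text
[-1.18140985e+00  3.52983653e-01  1.63337422e+00 -9.90889177e-06
  1.15519240e+00 -2.41154467e-03] (array([ 1.5465, -1.2173, -0.0681]), array([ 0.    ,  0.    , -0.3971]))
```

>>> {"method": "drive_tool", "body": {"rows": [{"dx": 0.77,"dy": -0.61,"dz": -0.07,"ax": 0,"ay": 0,"az": -0.2},{"dx": 0.77,"dy": -0.61,"dz": -0.07,"ax": 0,"ay": 0,"az": -0.2},{"dx": 0.77,"dy": -0.61,"dz": -0.07,"ax": 0,"ay": 0,"az": -0.2},{"dx": 0.77,"dy": -0.61,"dz": -0.07,"ax": 0,"ay": 0,"az": -0.2},{"dx": 0.77,"dy": -0.61,"dz": -0.07,"ax": 0,"ay": 0,"az": -0.2},{"dx": 0.77,"dy": -0.61,"dz": -0.07,"ax": 0,"ay": 0,"az": -0.2},{"dx": 0.77,"dy": -0.61,"dz": -0.07,"ax": 0,"ay": 0,"az": -0.2},{"dx": 0.77,"dy": -0.61,"dz": -0.07,"ax": 0,"ay": 0,"az": -0.2},{"dx": 0.77,"dy": -0.61,"dz": -0.07,"ax": 0,"ay": 0,"az": -0.2},{"dx": 0.77,"dy": -0.61,"dz": -0.07,"ax": 0,"ay": 0,"az": -0.2}], "hand": 1}}

```text
clock: 2.0
eef_pos: [0.3824, -0.3201, 0.2357]
tool_rot: [2.132, 2.307, 0.0]
force: [0.4, -0.4, -0.4]
width: 0.0919
grasp_force: 0.0
```

Run:
```python
from h import *
print(env.sense()["qpos"],tocmd([.528,-.063,.235],down(np.radians(165.4))))
```

```text
[-6.99971081e-01  1.33111674e-01  1.87410017e+00 -1.35735042e-05
  1.13410496e+00 -7.78772807e-01] (array([0.8163, 0.5512, 0.0023]), array([ 0.    ,  0.    , -0.1969]))
```

All six keys are needed. Continue.

>>> {"method": "drive_tool", "body": {"rows": [{"dx": 0.816,"dy": 0.551,"dz": 0,"ax": 0,"ay": 0,"az": -0.197},{"dx": 0.816,"dy": 0.551,"dz": 0,"ax": 0,"ay": 0,"az": -0.197},{"dx": 0.816,"dy": 0.551,"dz": 0,"ax": 0,"ay": 0,"az": -0.197},{"dx": 0.816,"dy": 0.551,"dz": 0,"ax": 0,"ay": 0,"az": -0.197},{"dx": 0.816,"dy": 0.551,"dz": 0,"ax": 0,"ay": 0,"az": -0.197},{"dx": 0.816,"dy": 0.551,"dz": 0,"ax": 0,"ay": 0,"az": -0.197},{"dx": 0.816,"dy": 0.551,"dz": 0,"ax": 0,"ay": 0,"az": -0.197},{"dx": 0.816,"dy": 0.551,"dz": 0,"ax": 0,"ay": 0,"az": -0.197},{"dx": 0.816,"dy": 0.551,"dz": 0,"ax": 0,"ay": 0,"az": -0.197},{"dx": 0.816,"dy": 0.551,"dz": 0,"ax": 0,"ay": 0,"az": -0.197},{"dx": 0.816,"dy": 0.551,"dz": 0,"ax": 0,"ay": 0,"az": -0.197}]}}

```text
clock: 3.1
eef_pos: [0.5281, -0.0636, 0.2356]
tool_rot: [-0.405, -3.115, -0.0]
force: [0.6, -0.6, 0.1]
width: 0.0919
grasp_force: 0.0
```

Run:
```python
from h import *
W=env.camera("wrist");cv2.imwrite("pics/w1.png",W["frame"])
print(env.sense()["qpos"],tocmd([.528,-.063,.235],down(np.radians(165.4))))
d=env.look_for("wrist","key_grip");print(d)
pt=brass(W["frame"],(320,240),230);w=np.array([onz(W,p,.150)[:2] for p in pt],np.float32)
print(len(pt),pt.mean(0),cv2.minAreaRect(w));v=cv2.fitLine(w,cv2.DIST_L2,0,.01,.01).ravel();print(np.degrees(np.arctan2(v[1],v[0])))
```

```text
[-1.22738727e-01  1.87166538e-01  1.80882284e+00  5.73576861e-05
  1.14559994e+00 -1.43551892e+00] (array([0.0007, 0.0019, 0.002 ]), array([ 0.    , -0.    , -0.0005]))
[]
1650 [408.8103  465.75757] ((0.7465396523475647, -0.03472784161567688), (0.21242795884609222, 0.007919574156403542), 75.16642761230469)
75.37261
```

View pics/w1.png

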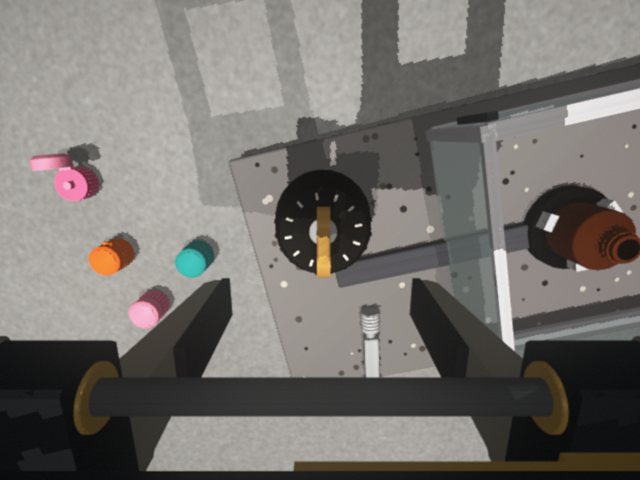

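The wrist view shows the key at (323,242), parallel to the fingers and midway between them, and the vial mouth at (626,247). I'll refit in that window.

Run:
```python
from h import *
W=env.camera("wrist")
pt=brass(W["frame"],(323,240),45);w=np.array([onz(W,p,.150)[:2] for p in pt],np.float32)
r=cv2.minAreaRect(w);print(len(pt),r);v=cv2.fitLine(w,cv2.DIST_L2,0,.01,.01).ravel();print(np.degrees(np.arctan2(v[1],v[0])))
print("vial",onz(W,(626,247),.124))
print(tocmd([.528,-.063,.116],down(np.radians(165.4))))
```

```text
960 ((0.5255479216575623, -0.06045786291360855), (0.010532465763390064, 0.053524430841207504), 75.19286346435547)
-14.960624
vial [0.59907925 0.17457344 0.124     ]
(array([0.0008, 0.002 , 0.3987]), array([ 0.    ,  0.    , -0.0004]))
```

>>> {"method": "drive_tool", "body": {"rows": [{"dx": 0.004,"dy": 0.004,"dz": 0.15,"ax": 0,"ay": 0,"az": 0},{"dx": 0.004,"dy": 0.004,"dz": 0.28,"ax": 0,"ay": 0,"az": 0},{"dx": 0.004,"dy": 0.004,"dz": 0.36,"ax": 0,"ay": 0,"az": 0},{"dx": 0.004,"dy": 0.004,"dz": 0.398,"ax": 0,"ay": 0,"az": 0},{"dx": 0.004,"dy": 0.004,"dz": 0.398,"ax": 0,"ay": 0,"az": 0}]}}

```text
clock: 3.75
eef_pos: [0.5264, -0.062, 0.1151]
tool_rot: [-0.401, -3.113, 0.0]
force: [0.5, 0.5, 0.5]
width: 0.0919
grasp_force: 0.0
```

>>> {"method": "drive_tool", "body": {"rows": [{"dx": 0,"dy": 0,"dz": 0,"ax": 0,"ay": 0,"az": 0},{"dx": 0,"dy": 0,"dz": 0,"ax": 0,"ay": 0,"az": 0},{"dx": 0,"dy": 0,"dz": 0,"ax": 0,"ay": 0,"az": 0},{"dx": 0,"dy": 0,"dz": 0,"ax": 0,"ay": 0,"az": 0},{"dx": 0,"dy": 0,"dz": 0,"ax": 0,"ay": 0,"az": 0},{"dx": 0,"dy": 0,"dz": 0,"ax": 0,"ay": 0,"az": 0},{"dx": 0,"dy": 0,"dz": 0,"ax": 0,"ay": 0,"az": 0},{"dx": 0,"dy": 0,"dz": 0,"ax": 0,"ay": 0,"az": 0},{"dx": 0,"dy": 0,"dz": 0,"ax": 0,"ay": 0,"az": 0},{"dx": 0,"dy": 0,"dz": 0,"ax": 0,"ay": 0,"az": 0}], "hand": -1}}

```text
clock: 4.75
eef_pos: [0.5272, -0.0619, 0.1161]
tool_rot: [-0.4, -3.116, 0.0]
force: [-0.2, 0.9, 0.0]
width: 0.014
grasp_force: 0.0
```

>>> {"method": "drive_tool", "body": {"rows": [{"dx": 0,"dy": 0,"dz": 0,"ax": 0,"ay": 0,"az": 0},{"dx": 0,"dy": 0,"dz": 0,"ax": 0,"ay": 0,"az": 0},{"dx": 0,"dy": 0,"dz": 0,"ax": 0,"ay": 0,"az": 0},{"dx": 0,"dy": 0,"dz": 0,"ax": 0,"ay": 0,"az": 0}]}}

```text
clock: 5.15
eef_pos: [0.5273, -0.0615, 0.1162]
tool_rot: [0.4, 3.116, 0.001]
force: [0.4, 5.0, -0.8]
width: 0.0101
grasp_force: 30.0
```

>>> {"method": "drive_tool", "body": {"rows": [{"dx": 0,"dy": 0,"dz": 0,"ax": 0,"ay": 0,"az": 0.015},{"dx": 0,"dy": 0,"dz": 0,"ax": 0,"ay": 0,"az": 0.03},{"dx": 0,"dy": 0,"dz": 0,"ax": 0,"ay": 0,"az": 0.045},{"dx": 0,"dy": 0,"dz": 0,"ax": 0,"ay": 0,"az": 0.06},{"dx": 0,"dy": 0,"dz": 0,"ax": 0,"ay": 0,"az": 0.075},{"dx": 0,"dy": 0,"dz": 0,"ax": 0,"ay": 0,"az": 0.09},{"dx": 0,"dy": 0,"dz": 0,"ax": 0,"ay": 0,"az": 0.105},{"dx": 0,"dy": 0,"dz": 0,"ax": 0,"ay": 0,"az": 0.12},{"dx": 0,"dy": 0,"dz": 0,"ax": 0,"ay": 0,"az": 0.135},{"dx": 0,"dy": 0,"dz": 0,"ax": 0,"ay": 0,"az": 0.15},{"dx": 0,"dy": 0,"dz": 0,"ax": 0,"ay": 0,"az": 0.15}]}}

```text
clock: 6.25
eef_pos: [0.5283, -0.0606, 0.1162]
tool_rot: [1.776, 2.591, 0.004]
force: [4.9, 11.0, -3.8]
width: 0.0102
grasp_force: 30.0
```

Run:
```python
from h import *
s=env.sense();print(s["wrist_torque"],s["qpos"],np.degrees(np.arctan2(*Ro.from_rotvec(s["tool_rot"]).as_matrix()[[1,0],0])))
T=env.camera("top");cv2.imwrite("pics/t2.png",cv2.resize(T["frame"][200:340,260:460],None,fx=4,fy=4))
```

```text
[ 1.88727537 -0.91930619 -0.04870875] [-0.11859081  0.32864007  1.92158551  0.00294597  0.88969159 -0.48946102] 111.14321832501415
```

View pics/t2.png

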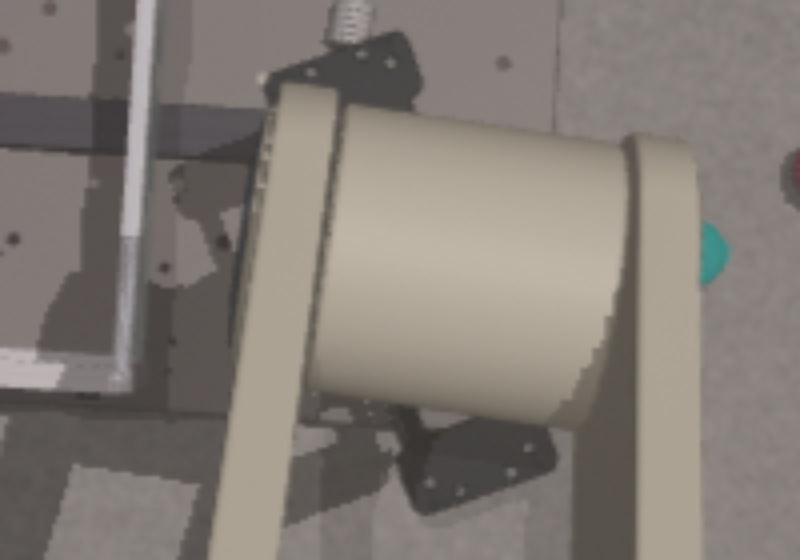

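The arm hides the head from the top camera (only a grey arm over it), but the readings show a firm 30 N grip, 54° turned. The sideways force hints the axis is 1–2 mm off my estimate. I'll release, shift, regrip.

>>> {"method": "drive_tool", "body": {"rows": [{"dx": 0,"dy": 0,"dz": 0,"ax": 0,"ay": 0,"az": 0},{"dx": 0,"dy": 0,"dz": 0,"ax": 0,"ay": 0,"az": 0},{"dx": 0.004,"dy": 0.006,"dz": 0,"ax": 0,"ay": 0,"az": 0},{"dx": 0.004,"dy": 0.006,"dz": 0,"ax": 0,"ay": 0,"az": 0}], "hand": -0.4}}

```text
clock: 6.7
eef_pos: [0.5285, -0.0603, 0.1162]
tool_rot: [1.771, 2.595, -0.0]
force: [-0.8, -0.3, 1.0]
width: 0.0273
grasp_force: 0.0
```

>>> {"method": "drive_tool", "body": {"rows": [{"dx": 0,"dy": 0,"dz": 0,"ax": 0,"ay": 0,"az": 0},{"dx": 0,"dy": 0,"dz": 0,"ax": 0,"ay": 0,"az": 0},{"dx": 0,"dy": 0,"dz": 0,"ax": 0,"ay": 0,"az": 0},{"dx": 0,"dy": 0,"dz": 0,"ax": 0,"ay": 0,"az": 0},{"dx": 0,"dy": 0,"dz": 0,"ax": 0,"ay": 0,"az": 0},{"dx": 0,"dy": 0,"dz": 0,"ax": 0,"ay": 0,"az": 0},{"dx": 0,"dy": 0,"dz": 0,"ax": 0,"ay": 0,"az": 0},{"dx": 0,"dy": 0,"dz": 0,"ax": 0,"ay": 0,"az": 0}], "hand": -1}}

```text
clock: 7.5
eef_pos: [0.5283, -0.0603, 0.1162]
tool_rot: [-1.771, -2.595, 0.001]
force: [-1.8, -1.1, 1.0]
width: 0.0099
grasp_force: 30.0
```

>>> {"method": "drive_tool", "body": {"rows": [{"dx": 0,"dy": 0,"dz": 0,"ax": 0,"ay": 0,"az": 0.015},{"dx": 0,"dy": 0,"dz": 0,"ax": 0,"ay": 0,"az": 0.03},{"dx": 0,"dy": 0,"dz": 0,"ax": 0,"ay": 0,"az": 0.045},{"dx": 0,"dy": 0,"dz": 0,"ax": 0,"ay": 0,"az": 0.06},{"dx": 0,"dy": 0,"dz": 0,"ax": 0,"ay": 0,"az": 0.075},{"dx": 0,"dy": 0,"dz": 0,"ax": 0,"ay": 0,"az": 0.09},{"dx": 0,"dy": 0,"dz": 0,"ax": 0,"ay": 0,"az": 0.105},{"dx": 0,"dy": 0,"dz": 0,"ax": 0,"ay": 0,"az": 0.12},{"dx": 0,"dy": 0,"dz": 0,"ax": 0,"ay": 0,"az": 0.135},{"dx": 0,"dy": 0,"dz": 0,"ax": 0,"ay": 0,"az": 0.15},{"dx": 0,"dy": 0,"dz": 0,"ax": 0,"ay": 0,"az": 0.15}]}}

```text
clock: 8.6
eef_pos: [0.5297, -0.0604, 0.1162]
tool_rot: [2.756, 1.505, 0.003]
force: [4.9, -2.4, -5.2]
width: 0.0098
grasp_force: 30.0
```

Run:
```python
from h import *
s=env.sense();print(s["wrist_torque"],s["qpos"],np.degrees(np.arctan2(*Ro.from_rotvec(s["tool_rot"]).as_matrix()[[1,0],0])))
```

```text
[-0.50368181 -0.799917   -0.05256023] [-1.16277575e-01  3.30193255e-01  1.91920227e+00 -2.77308857e-04
  8.89887916e-01  4.54666366e-01] 57.297360451998195
```

>>> {"method": "drive_tool", "body": {"rows": [{"dx": 0,"dy": 0,"dz": 0,"ax": 0,"ay": 0,"az": 0},{"dx": 0,"dy": 0,"dz": 0,"ax": 0,"ay": 0,"az": 0},{"dx": 0,"dy": 0.003,"dz": 0,"ax": 0,"ay": 0,"az": 0},{"dx": 0,"dy": 0.003,"dz": 0,"ax": 0,"ay": 0,"az": 0}], "hand": -0.4}}

```text
clock: 9.0
eef_pos: [0.5292, -0.0606, 0.1162]
tool_rot: [-2.755, -1.509, 0.0]
force: [0.2, 0.3, 0.6]
width: 0.0277
grasp_force: 0.0
```

>>> {"method": "drive_tool", "body": {"rows": [{"dx": 0,"dy": 0,"dz": 0,"ax": 0,"ay": 0,"az": 0},{"dx": 0,"dy": 0,"dz": 0,"ax": 0,"ay": 0,"az": 0},{"dx": 0,"dy": 0,"dz": 0,"ax": 0,"ay": 0,"az": 0},{"dx": 0,"dy": 0,"dz": 0,"ax": 0,"ay": 0,"az": 0},{"dx": 0,"dy": 0,"dz": 0,"ax": 0,"ay": 0,"az": 0},{"dx": 0,"dy": 0,"dz": 0,"ax": 0,"ay": 0,"az": 0},{"dx": 0,"dy": 0,"dz": 0,"ax": 0,"ay": 0,"az": 0},{"dx": 0,"dy": 0,"dz": 0,"ax": 0,"ay": 0,"az": 0}], "hand": -1}}

```text
clock: 9.8
eef_pos: [0.5295, -0.0608, 0.1162]
tool_rot: [2.756, 1.508, 0.0]
force: [2.6, -2.3, -0.7]
width: 0.0095
grasp_force: 30.0
```

>>> {"method": "drive_tool", "body": {"rows": [{"dx": 0,"dy": 0,"dz": 0,"ax": 0,"ay": 0,"az": 0.015},{"dx": 0,"dy": 0,"dz": 0,"ax": 0,"ay": 0,"az": 0.03},{"dx": 0,"dy": 0,"dz": 0,"ax": 0,"ay": 0,"az": 0.045},{"dx": 0,"dy": 0,"dz": 0,"ax": 0,"ay": 0,"az": 0.06},{"dx": 0,"dy": 0,"dz": 0,"ax": 0,"ay": 0,"az": 0.07},{"dx": 0,"dy": 0,"dz": 0,"ax": 0,"ay": 0,"az": 0.07}]}}

```text
clock: 10.4
eef_pos: [0.5298, -0.0611, 0.1163]
tool_rot: [3.018, 0.867, 0.001]
force: [4.0, -4.0, -2.9]
width: 0.0097
grasp_force: 30.0
```

```bash
cat > q.py <<'E'
from h import *
s=env.sense();print(s["wrist_torque"],s["qpos"][5],np.degrees(np.arctan2(*Ro.from_rotvec(s["tool_rot"]).as_matrix()[[1,0],0])))
E
python3 q.py
```

```text
[-0.6892012  -0.61185738 -0.00403543] 0.894598144022784 32.054849018099205
```

>>> {"method": "drive_tool", "body": {"rows": [{"dx": 0,"dy": 0,"dz": 0,"ax": 0,"ay": 0,"az": 0.015},{"dx": 0,"dy": 0,"dz": 0,"ax": 0,"ay": 0,"az": 0.03},{"dx": 0,"dy": 0,"dz": 0,"ax": 0,"ay": 0,"az": 0.03}]}}

```text
clock: 10.7
eef_pos: [0.5299, -0.0613, 0.1163]
tool_rot: [3.087, 0.578, 0.002]
force: [3.5, -4.8, -2.9]
width: 0.0101
grasp_force: 30.0
```

```bash
python3 q.py
```

```text
[-0.81111392 -0.63128062 -0.03409941] 1.084046807605766 21.20621136775424
```

>>> {"method": "drive_tool", "body": {"rows": [{"dx": 0,"dy": 0,"dz": 0,"ax": 0,"ay": 0,"az": 0.015},{"dx": 0,"dy": 0,"dz": 0,"ax": 0,"ay": 0,"az": 0.03},{"dx": 0,"dy": 0,"dz": 0,"ax": 0,"ay": 0,"az": 0.03}]}}

```text
clock: 11.0
eef_pos: [0.5299, -0.0615, 0.1163]
tool_rot: [3.127, 0.285, 0.002]
force: [3.9, -5.9, -2.0]
width: 0.0097
grasp_force: 30.0
```

```bash
python3 q.py
```

```text
[-1.066799   -0.69323587 -0.00878826] 1.2725535763807447 10.413707714109844
```

>>> {"method": "drive_tool", "body": {"rows": [{"dx": 0,"dy": 0,"dz": 0,"ax": 0,"ay": 0,"az": 0.01},{"dx": 0,"dy": 0,"dz": 0,"ax": 0,"ay": 0,"az": 0.02},{"dx": 0,"dy": 0,"dz": 0,"ax": 0,"ay": 0,"az": 0.02}]}}

```text
clock: 11.3
eef_pos: [0.5298, -0.0616, 0.1163]
tool_rot: [3.138, 0.092, 0.002]
force: [3.4, -6.1, -2.6]
width: 0.011
grasp_force: 31.7
```

```bash
python3 q.py
```

```text
[-1.08301316 -0.5362102   0.69239722] 1.3962894617115535 3.3474418945301667
```

>>> {"method": "drive_tool", "body": {"rows": [{"dx": 0,"dy": 0,"dz": 0,"ax": 0,"ay": 0,"az": 0.01},{"dx": 0,"dy": 0,"dz": 0,"ax": 0,"ay": 0,"az": 0.02},{"dx": 0,"dy": 0,"dz": 0,"ax": 0,"ay": 0,"az": 0.02}]}}

```text
clock: 11.6
eef_pos: [0.5303, -0.0615, 0.1164]
tool_rot: [3.138, -0.105, 0.003]
force: [4.6, -4.7, -3.3]
width: 0.013
grasp_force: 35.9
```

```bash
python3 q.py
```

```text
[-0.84611957 -0.86391413  0.93151514] 1.5216071626956023 -3.826780185400434
```

Torque rose to 0.9 N m and the fingers began to spread: the stop is reached (about 159° turned). I'll release, lift and check.

>>> {"method": "drive_tool", "body": {"rows": [{"dx": 0,"dy": 0,"dz": 0,"ax": 0,"ay": 0,"az": -0.02},{"dx": 0,"dy": 0,"dz": 0,"ax": 0,"ay": 0,"az": -0.02},{"dx": 0,"dy": 0,"dz": 0,"ax": 0,"ay": 0,"az": -0.02},{"dx": 0,"dy": 0,"dz": 0,"ax": 0,"ay": 0,"az": -0.02},{"dx": 0,"dy": 0,"dz": 0,"ax": 0,"ay": 0,"az": -0.02}], "hand": 0.4}}

```text
clock: 12.1
eef_pos: [0.529, -0.0606, 0.1161]
tool_rot: [-3.14, -0.09, 0.0]
force: [-0.3, 0.1, 0.1]
width: 0.0508
grasp_force: 0.0
```

>>> {"method": "drive_tool", "body": {"rows": [{"dx": 0,"dy": 0,"dz": -0.1,"ax": 0,"ay": 0,"az": 0},{"dx": 0,"dy": 0,"dz": -0.25,"ax": 0,"ay": 0,"az": 0},{"dx": 0,"dy": 0,"dz": -0.4,"ax": 0,"ay": 0,"az": 0},{"dx": 0,"dy": 0,"dz": -0.4,"ax": 0,"ay": 0,"az": 0}]}}

```text
clock: 12.5
eef_pos: [0.5326, -0.0611, 0.2422]
tool_rot: [3.139, 0.091, 0.015]
force: [-0.0, 0.1, -0.2]
width: 0.0644
grasp_force: 0.0
```

Run:
```python
from h import *
W=env.camera("wrist");cv2.imwrite("pics/w3.png",W["frame"])
for q in ("key_grip","cap_center","cap_open"): print(q,[([round(v) for v in d["centre"]],round(d["conf"],2)) for d in env.look_for("wrist",q)])
pt=brass(W["frame"],(323,240),60);w=np.array([onz(W,p,.150)[:2] for p in pt],np.float32)
print(len(pt),cv2.minAreaRect(w));v=cv2.fitLine(w,cv2.DIST_L2,0,.01,.01).ravel();print(np.degrees(np.arctan2(v[1],v[0])))
s=env.sense();print(s["qpos"][5])
# yaw for the cap: two options
print("cap cmd",tocmd([.588,-.292,.235]))
```

```text
key_grip [([324, 247], 0.87)]
cap_center [([460, 211], 0.85), ([539, 239], 0.77), ([534, 175], 0.72), ([322, 245], 0.44)]
cap_open [([525, 313], 0.83)]
897 ((0.5332876443862915, -0.06023498624563217), (0.053353261202573776, 0.01092953234910965), 8.219317436218262)
9.041737
1.3955090148591331
cap cmd (array([ 1.534e-01,  7.818e-01, -3.000e-04]), array([0., 0., 0.]))
```

View pics/w3.png

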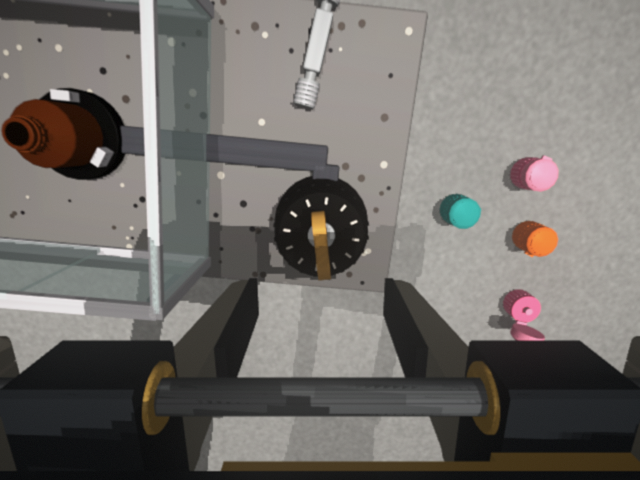

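Wrist view: key wound (157° on), resting at (320,245). Shut pink cap at (534,174) with its tab pointing up-right, orange at (536,240), turquoise at (462,212), open cap at (525,312). Vial mouth at (17,133).

Run:
```python
from h import *
W=env.camera("wrist")
for n,p,z in(("cap",(534,174),.018),("turq",(462,212),.018),("orange",(536,240),.018),("open",(525,310),.018),("vial",(17,133),.124)): print(n,onz(W,p,z).round(4))
print(tocmd([.588,-.292,.19],down(np.radians(-30))))
```

```text
cap [ 0.5821 -0.2822  0.018 ]
turq [ 0.5373 -0.2131  0.018 ]
orange [ 0.5106 -0.3004  0.018 ]
open [ 0.4252 -0.3066  0.018 ]
vial [0.5967 0.1697 0.124 ]
(array([0.1542, 0.7819, 0.1483]), array([0.    , 0.0004, 0.0926]))
```

>>> {"method": "drive_tool", "body": {"rows": [{"dx": 0.154,"dy": 0.78,"dz": 0.148,"ax": 0,"ay": 0,"az": 0.0926},{"dx": 0.154,"dy": 0.78,"dz": 0.148,"ax": 0,"ay": 0,"az": 0.0926},{"dx": 0.154,"dy": 0.78,"dz": 0.148,"ax": 0,"ay": 0,"az": 0.0926},{"dx": 0.154,"dy": 0.78,"dz": 0.148,"ax": 0,"ay": 0,"az": 0.0926},{"dx": 0.154,"dy": 0.78,"dz": 0.148,"ax": 0,"ay": 0,"az": 0.0926},{"dx": 0.154,"dy": 0.78,"dz": 0.148,"ax": 0,"ay": 0,"az": 0.0926},{"dx": 0.154,"dy": 0.78,"dz": 0.148,"ax": 0,"ay": 0,"az": 0.0926},{"dx": 0.154,"dy": 0.78,"dz": 0.148,"ax": 0,"ay": 0,"az": 0.0926}]}}

```text
clock: 13.55
eef_pos: [0.5884, -0.2903, 0.1909]
tool_rot: [-3.034, 0.811, 0.003]
force: [-0.2, 0.3, 0.4]
width: 0.0643
grasp_force: 0.0
```

Run:
```python
from h import *
W=env.camera("wrist");cv2.imwrite("pics/w4.png",W["frame"])
for q in ("cap_center","cap_open"): print(q,[([round(v) for v in d["centre"]],round(d["conf"],2),onz(W,d["centre"],.018).round(3)) for d in env.look_for("wrist",q)])
print(env.sense()["eef_pos"],env.sense()["width"],tocmd([.588,-.292,.006],down(np.radians(-30))))
```

```text
cap_center [([321, 224], 0.73, array([ 0.586, -0.289,  0.018])), ([278, 292], 0.69, array([ 0.546, -0.214,  0.018])), ([368, 272], 0.62, array([ 0.519, -0.305,  0.018]))]
cap_open []
[ 0.58907221 -0.29023454  0.1920622 ] 0.06421375728637416 (array([-2.000e-04,  7.000e-03,  6.202e-01]), array([-0.    , -0.    ,  0.0003]))
```

View pics/w4.png

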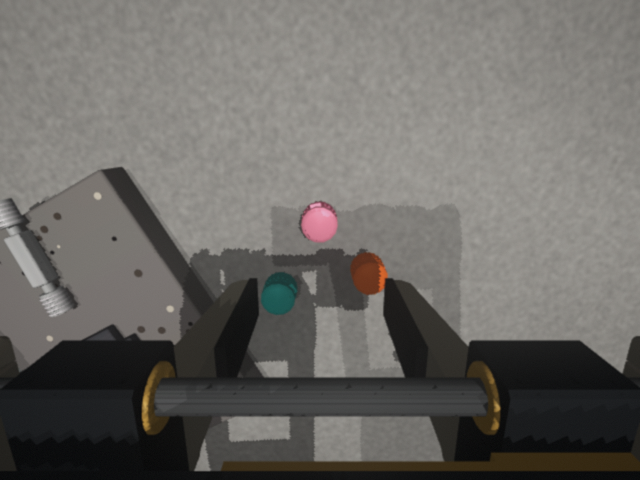

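The wrist view confirms the pink cap at (319,222), midway between the fingers, with turquoise (279,293) and orange (369,272) clear of the finger paths. Descend.

>>> {"method": "drive_tool", "body": {"rows": [{"dx": -0.004,"dy": 0,"dz": 0.15,"ax": 0,"ay": 0,"az": 0},{"dx": -0.004,"dy": 0,"dz": 0.3,"ax": 0,"ay": 0,"az": 0},{"dx": -0.004,"dy": 0,"dz": 0.42,"ax": 0,"ay": 0,"az": 0},{"dx": -0.004,"dy": 0,"dz": 0.52,"ax": 0,"ay": 0,"az": 0},{"dx": -0.004,"dy": 0,"dz": 0.58,"ax": 0,"ay": 0,"az": 0},{"dx": -0.004,"dy": 0,"dz": 0.61,"ax": 0,"ay": 0,"az": 0},{"dx": -0.004,"dy": 0,"dz": 0.616,"ax": 0,"ay": 0,"az": 0},{"dx": -0.004,"dy": 0,"dz": 0.616,"ax": 0,"ay": 0,"az": 0}]}}

```text
clock: 14.5
eef_pos: [0.5887, -0.2908, 0.0078]
tool_rot: [3.035, -0.811, 0.002]
force: [0.6, 0.2, 0.7]
width: 0.0645
grasp_force: 0.0
```

>>> {"method": "drive_tool", "body": {"rows": [{"dx": 0,"dy": 0,"dz": 0,"ax": 0,"ay": 0,"az": 0},{"dx": 0,"dy": 0,"dz": 0,"ax": 0,"ay": 0,"az": 0},{"dx": 0,"dy": 0,"dz": 0,"ax": 0,"ay": 0,"az": 0},{"dx": 0,"dy": 0,"dz": 0,"ax": 0,"ay": 0,"az": 0},{"dx": 0,"dy": 0,"dz": 0,"ax": 0,"ay": 0,"az": 0},{"dx": 0,"dy": 0,"dz": 0,"ax": 0,"ay": 0,"az": 0},{"dx": 0,"dy": 0,"dz": 0,"ax": 0,"ay": 0,"az": 0},{"dx": 0,"dy": 0,"dz": 0,"ax": 0,"ay": 0,"az": 0}], "hand": -1}}

```text
clock: 15.3
eef_pos: [0.5883, -0.2911, 0.0074]
tool_rot: [3.035, -0.812, 0.001]
force: [-1.1, 0.6, 5.3]
width: 0.0332
grasp_force: 30.0
```

>>> {"method": "drive_tool", "body": {"rows": [{"dx": 0,"dy": 0,"dz": -0.05,"ax": 0,"ay": 0,"az": 0},{"dx": 0,"dy": 0,"dz": -0.15,"ax": 0,"ay": 0,"az": 0},{"dx": 0,"dy": 0,"dz": -0.28,"ax": 0,"ay": 0,"az": 0},{"dx": 0,"dy": 0,"dz": -0.41,"ax": 0,"ay": 0,"az": 0},{"dx": 0,"dy": 0,"dz": -0.54,"ax": 0,"ay": 0,"az": 0},{"dx": 0,"dy": 0,"dz": -0.67,"ax": 0,"ay": 0,"az": 0},{"dx": 0,"dy": 0,"dz": -0.76,"ax": 0,"ay": 0,"az": 0},{"dx": 0,"dy": 0,"dz": -0.8,"ax": 0,"ay": 0,"az": 0},{"dx": 0,"dy": 0,"dz": -0.8,"ax": 0,"ay": 0,"az": 0}]}}

```text
clock: 16.2
eef_pos: [0.5887, -0.2913, 0.249]
tool_rot: [3.034, -0.812, 0.005]
force: [-0.5, -0.1, 0.2]
width: 0.0332
grasp_force: 30.0
```

Run:
```python
from h import *
s=env.sense();print(s["eef_pos"],s["width"],s["grasp_force"])
a=np.array([.600,.176,.245]);print(tocmd((a+s["eef_pos"])/2),tocmd(a))
```

```text
[ 0.58871413 -0.29128504  0.24895377] 0.033154930149122776 29.99995617836248
(array([-0.3727, -0.6841,  0.0055]), array([0., 0., 0.])) (array([-0.7455, -1.3682,  0.0111]), array([0., 0., 0.]))
```

>>> {"method": "drive_tool", "body": {"rows": [{"dx": -0.03,"dy": -0.055,"dz": 0,"ax": 0,"ay": 0,"az": 0},{"dx": -0.08,"dy": -0.15,"dz": 0,"ax": 0,"ay": 0,"az": 0},{"dx": -0.13,"dy": -0.245,"dz": 0,"ax": 0,"ay": 0,"az": 0},{"dx": -0.19,"dy": -0.34,"dz": 0,"ax": 0,"ay": 0,"az": 0},{"dx": -0.24,"dy": -0.44,"dz": 0,"ax": 0,"ay": 0,"az": 0},{"dx": -0.29,"dy": -0.54,"dz": 0,"ax": 0,"ay": 0,"az": 0},{"dx": -0.34,"dy": -0.63,"dz": 0,"ax": 0,"ay": 0,"az": 0},{"dx": -0.37,"dy": -0.68,"dz": 0,"ax": 0,"ay": 0,"az": 0}]}}

```text
clock: 17.0
eef_pos: [0.5924, -0.0557, 0.2449]
tool_rot: [-3.035, 0.81, 0.006]
force: [-0.0, -0.7, -1.2]
width: 0.0333
grasp_force: 30.0
```

>>> {"method": "drive_tool", "body": {"rows": [{"dx": -0.03,"dy": -0.055,"dz": 0,"ax": 0,"ay": 0,"az": 0},{"dx": -0.08,"dy": -0.15,"dz": 0,"ax": 0,"ay": 0,"az": 0},{"dx": -0.13,"dy": -0.245,"dz": 0,"ax": 0,"ay": 0,"az": 0},{"dx": -0.19,"dy": -0.34,"dz": 0,"ax": 0,"ay": 0,"az": 0},{"dx": -0.24,"dy": -0.44,"dz": 0,"ax": 0,"ay": 0,"az": 0},{"dx": -0.29,"dy": -0.54,"dz": 0,"ax": 0,"ay": 0,"az": 0},{"dx": -0.34,"dy": -0.63,"dz": 0,"ax": 0,"ay": 0,"az": 0},{"dx": -0.37,"dy": -0.68,"dz": 0,"ax": 0,"ay": 0,"az": 0},{"dx": -0.37,"dy": -0.68,"dz": 0,"ax": 0,"ay": 0,"az": 0},{"dx": -0.37,"dy": -0.68,"dz": 0,"ax": 0,"ay": 0,"az": 0}]}}

```text
clock: 18.0
eef_pos: [0.5991, 0.1729, 0.2462]
tool_rot: [3.034, -0.811, -0.001]
force: [0.2, -0.6, 0.0]
width: 0.0334
grasp_force: 30.0
```

Run:
```python
from h import *
s=env.sense();print(s["eef_pos"],s["qpos"],s["width"],s["grasp_force"])
W=env.camera("wrist");S=env.camera("scene")
a=W["frame"];b=cv2.resize(S["frame"][130:330,300:520],None,fx=2.18,fy=2.4)
cv2.imwrite("pics/w5.png",a);cv2.imwrite("pics/s5.png",cv2.resize(S["frame"][140:320,300:500],None,fx=3,fy=3,interpolation=cv2.INTER_CUBIC))
for c in("wrist","scene"):
  for q in ("cap_center","vial_mouth"): print(c,q,[([round(v) for v in d["centre"]],round(d["conf"],2)) for d in env.look_for(c,q)])
```

```text
[0.59908575 0.17286599 0.24624749] [ 2.78843330e-01  3.24207815e-01  1.60202313e+00 -6.10242955e-04
  1.21673300e+00  2.37220234e+00] 0.03340957816142106 29.999944623559713
wrist cap_center []
wrist vial_mouth [([316, 223], 0.93), ([169, 328], 0.6), ([322, 310], 0.56)]
scene cap_center [([409, 193], 0.74), ([238, 227], 0.56), ([205, 215], 0.56)]
scene vial_mouth [([491, 274], 0.62), ([402, 252], 0.58)]
```

View pics/w5.png

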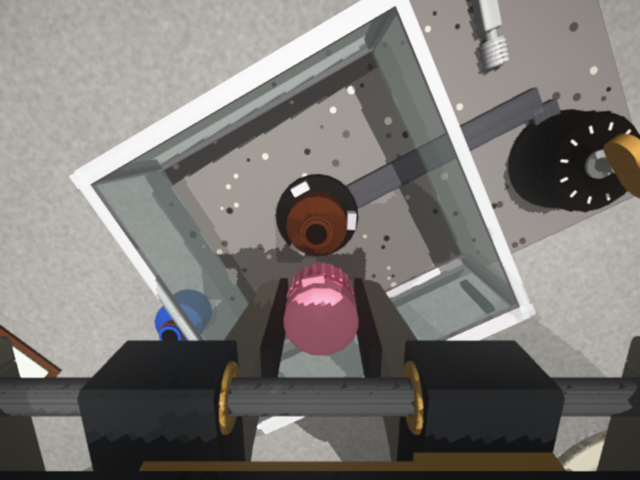

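View pics/s5.png

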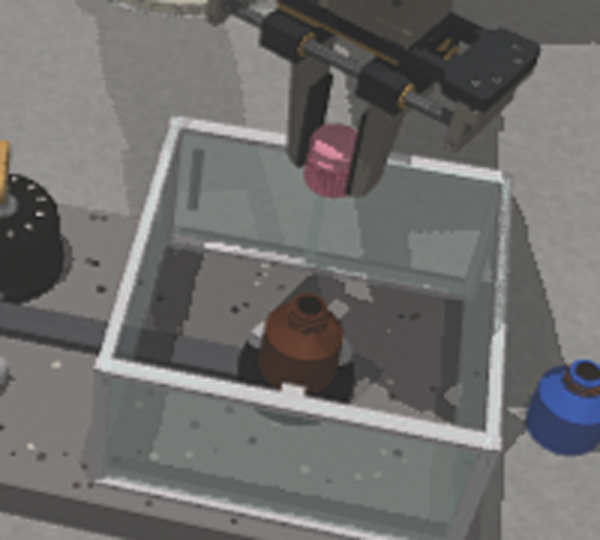

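Wrist view: mouth hole at about (316,234), cap held upright with its top disc around (321,319), spanning columns 285–358, lowest row 355. The scene view shows the cap hanging straight above the vial, mouth at crop (310,302). Now the relative offset from the wrist camera.

```bash
cat > rel.py <<'E'
from h import *
from scipy.optimize import least_squares
def cap_vial(mp=None):
    s=env.sense();W=env.camera("wrist");f=W["frame"];K,R,t=map(np.array,(W["intrinsics"],W["R"],W["t"]))
    h=cv2.cvtColor(f,cv2.COLOR_BGR2HSV);m=cv2.inRange(h,(160,70,60),(180,255,255));n,l,st,ce=cv2.connectedComponentsWithStats(m)
    k=1+np.argmax(st[1:,4]);x,y,w,hh,_=st[k];obs=np.array([x,x+w,y,y+hh],float)
    zb=s["eef_pos"][2]-.0074;an=np.linspace(0,2*np.pi,120)
    def sil(p):
        P=np.array([[p[0]+.017*np.cos(a),p[1]+.017*np.sin(a),z] for a in an for z in(zb,zb+.036)])
        c=P@R.T+t;u=c@K.T;u=u[:,:2]/u[:,2:];return np.array([u[:,0].min(),u[:,0].max(),u[:,1].min(),u[:,1].max()])
    r=least_squares(lambda p:sil(p)-obs,s["eef_pos"][:2],x_scale=.01)
    print("tcp",s["eef_pos"].round(4),"box",obs,"res",r.fun.round(1),"cap",r.x.round(4))
    if mp is not None: print("mouth",onz(W,mp,.124).round(4),"TCP proj",)
    return W,r.x
E
python3 - <<'E'
from rel import *
W,c=cap_vial((316,234))
f=W["frame"][205:265,285:350]
cv2.imwrite("pics/m.png",cv2.resize(f,None,fx=9,fy=9,interpolation=cv2.INTER_NEAREST))
T=env.camera("top");S=env.camera("scene");print("scene mouth",onz(S,(403.3,240.7),.124))
E
```

```text
tcp [0.5996 0.1725 0.2471] box [283. 359. 263. 355.] res [-1.2  1.2 -3.2  3.1] cap [0.6004 0.1728]
mouth [0.6024 0.1763 0.124 ] TCP proj
scene mouth [0.59947674 0.17778761 0.124     ]
```

View pics/m.png

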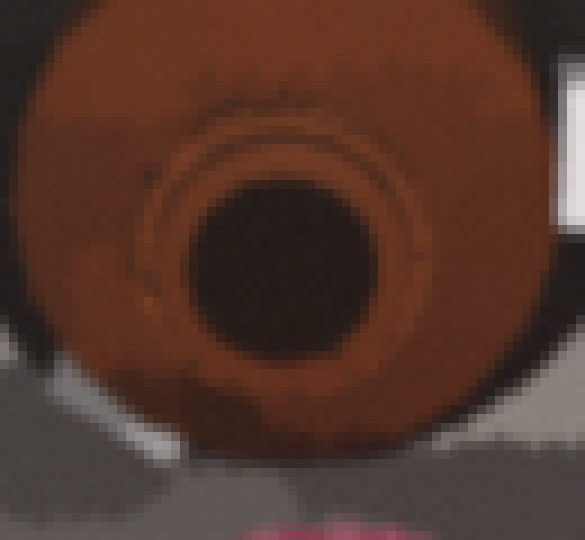

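The hole is centred at crop (283,270), i.e. pixel (316.4,235), which confirms the point used. The wrist camera puts the mouth about (2,3.5) mm off the cap. I'll shift part of that, come half-way down and measure again.

>>> {"method": "drive_tool", "body": {"rows": [{"dx": -0.003,"dy": -0.012,"dz": 0.04,"ax": 0,"ay": 0,"az": 0},{"dx": -0.003,"dy": -0.012,"dz": 0.1,"ax": 0,"ay": 0,"az": 0},{"dx": -0.003,"dy": -0.012,"dz": 0.16,"ax": 0,"ay": 0,"az": 0},{"dx": -0.003,"dy": -0.012,"dz": 0.21,"ax": 0,"ay": 0,"az": 0},{"dx": -0.003,"dy": -0.012,"dz": 0.25,"ax": 0,"ay": 0,"az": 0},{"dx": -0.003,"dy": -0.012,"dz": 0.27,"ax": 0,"ay": 0,"az": 0},{"dx": -0.003,"dy": -0.012,"dz": 0.27,"ax": 0,"ay": 0,"az": 0},{"dx": -0.003,"dy": -0.012,"dz": 0.27,"ax": 0,"ay": 0,"az": 0}]}}

```text
clock: 19.25
eef_pos: [0.6009, 0.1771, 0.1664]
tool_rot: [-3.034, 0.812, -0.001]
force: [-0.2, 0.8, 0.5]
width: 0.0332
grasp_force: 30.0
```

Run:
```python
from rel import *
W,c=cap_vial()
S=env.camera("scene");f=cv2.resize(S["frame"][195:295,350:450],None,fx=6,fy=6,interpolation=cv2.INTER_CUBIC)
w=cv2.resize(W["frame"][180:380,240:400],None,fx=2,fy=2.999)
cv2.imwrite("pics/c6.png",np.hstack([f[:, :480],w])[:600,:800])
```

```text
tcp [0.6009 0.1771 0.1664] box [283. 359. 262. 356.] res [-1.2  1.2 -2.2  2.2] cap [0.6016 0.1774]
```

View pics/c6.png

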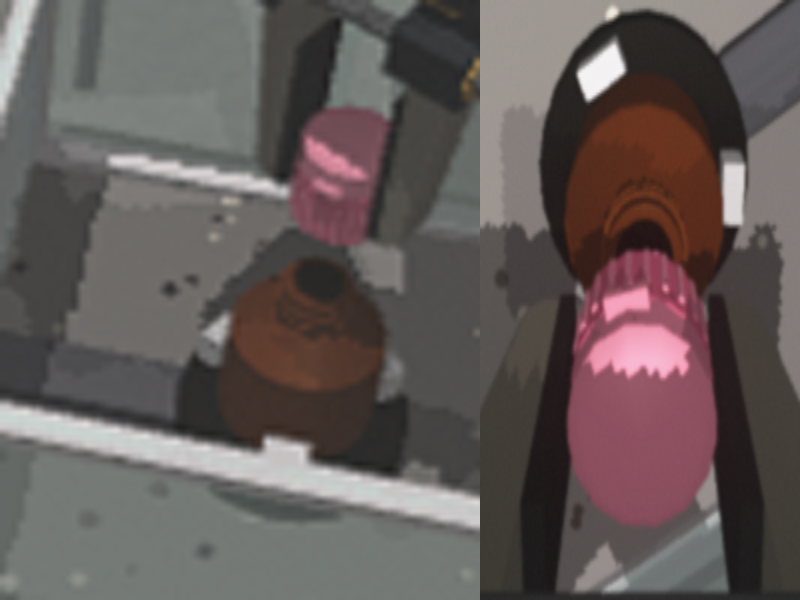

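Run:
```python
from h import *
S=env.camera("scene");W=env.camera("wrist");z=env.sense()["eef_pos"][2]
def pr(C,X):
    u=np.array(C["intrinsics"])@(np.array(C["R"])@np.array(X)+C["t"]);return (u[:2]/u[2]).round(1)
m=np.array([.6015,.1765,.124])
print("scene mouth pred",pr(S,m),"obs 403.7,241.3", onz(S,(403.7,241.3),.124))
zb=z-.0074
for n,zz,o in (("bot",zb,(405.4,232.5)),("top",zb+.036,(407.8,215.8))): print(n,pr(S,[.601,.177,zz]),"obs",o,onz(S,o,zz))
# scene cap silhouette
sub=S["frame"][195:245,390:425];h=cv2.cvtColor(sub,cv2.COLOR_BGR2HSV);mk=cv2.inRange(h,(160,50,60),(180,255,255));n,l,st,ce=cv2.connectedComponentsWithStats(mk);k=1+np.argmax(st[1:,4]);print("scene cap box",st[k]+[390,195,0,0,0])
an=np.linspace(0,6.28,90);P=np.array([pr(S,[.601+.017*np.cos(a),.177+.017*np.sin(a),q]) for a in an for q in(zb,zb+.036)]);print("pred box",P.min(0),P.max(0)-P.min(0))
# wrist neck: top-of-neck edges of thread
print("wrist mouth pred",pr(W,m), "far edge of hole/neck", [pr(W,m+[.0125*np.cos(a),.0125*np.sin(a),0]).tolist() for a in np.radians([-30,60,150,240])])
```

```text
scene mouth pred [402.6 241.3] obs 403.7,241.3 [0.60097511 0.17875329 0.124     ]
bot [405.3 229.5] obs (405.4, 232.5) [0.60914669 0.17788473 0.15928634]
top [408. 217.] obs (407.8, 215.8) [0.59772691 0.17638616 0.19528634]
scene cap box [398 213  17  23 302]
pred box [396.9 210.9] [19.8 24.9]
wrist mouth pred [322.5 266.8] far edge of hole/neck [[322.5, 247.6], [302.4, 266.8], [322.4, 285.4], [342.5, 266.8]]
```

Both cameras put the cap within about 1 mm of the mouth's axis (scene +1.5 mm, wrist −1 mm in y). I'll go down straight to 1 cm above.

>>> {"method": "drive_tool", "body": {"rows": [{"dx": 0,"dy": 0,"dz": 0.015,"ax": 0,"ay": 0,"az": 0},{"dx": 0,"dy": 0,"dz": 0.03,"ax": 0,"ay": 0,"az": 0},{"dx": 0,"dy": 0,"dz": 0.045,"ax": 0,"ay": 0,"az": 0},{"dx": 0,"dy": 0,"dz": 0.06,"ax": 0,"ay": 0,"az": 0},{"dx": 0,"dy": 0,"dz": 0.07,"ax": 0,"ay": 0,"az": 0},{"dx": 0,"dy": 0,"dz": 0.08,"ax": 0,"ay": 0,"az": 0},{"dx": 0,"dy": 0,"dz": 0.08,"ax": 0,"ay": 0,"az": 0},{"dx": 0,"dy": 0,"dz": 0.08,"ax": 0,"ay": 0,"az": 0},{"dx": 0,"dy": 0,"dz": 0.08,"ax": 0,"ay": 0,"az": 0},{"dx": 0,"dy": 0,"dz": 0.08,"ax": 0,"ay": 0,"az": 0}]}}

```text
clock: 20.45
eef_pos: [0.6007, 0.177, 0.1422]
tool_rot: [-3.035, 0.812, -0.0]
force: [-0.3, -0.0, -0.9]
width: 0.0333
grasp_force: 30.0
```

Run:
```python
from rel import *
cap_vial();S=env.camera("scene");cv2.imwrite("pics/s7.png",cv2.resize(S["frame"][200:275,360:440],None,fx=8,fy=8,interpolation=cv2.INTER_CUBIC)[:600])
```

```text
tcp [0.6007 0.177  0.1422] box [283. 359. 263. 356.] res [-1.2  1.2 -2.7  2.7] cap [0.6012 0.1775]
```

View pics/s7.png

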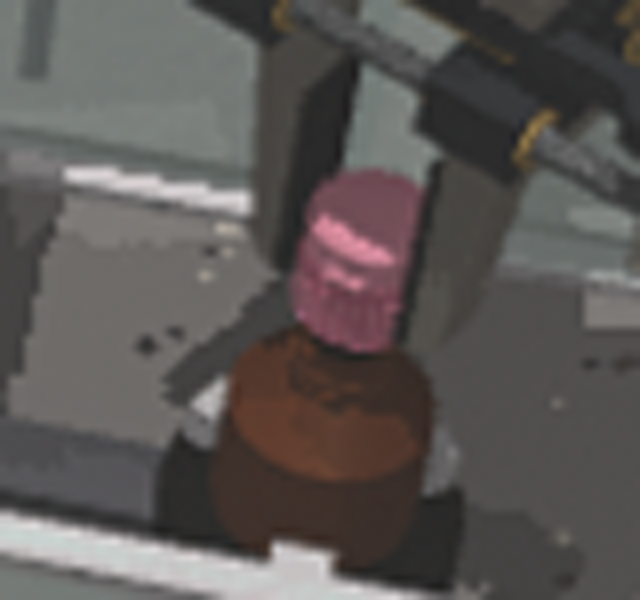

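The scene view shows the cap upright above the neck (lower edge at crop (350,350)), in line with the vial axis, with the vial and glass undisturbed and no contact force. Hand in.

```bash
python3 -c "
from station import env
print(env.close_job())"
```

```text
the job is handed in; nothing more can be done
None
```

I wound the key to its stop in three part turns, then carried the shut pink cap over the glass. The job was handed in with the cap held still and upright about 10 mm above the brown vial's mouth, within about 1–2 mm of centre by the cameras; the hand-in gave back no verdict.

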